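Swing the dust cover off the paint-pot return box and post the empty pot

TASK

Swing the dust cover of the return box aside on its pin until it is completely clear of the round port, then post the empty, lidless paint pot through the port and leave the cover aside. The cover turns only one way, which you cannot see: feel which way it gives. Leave the lidded pots, the water cup, the pencil tin, the marker and the brush where they are.

Things in the scene. Friction and masses are not known exactly. Their poses are not given: they have to be found in the camera images.
- box: Return box, plain plywood, fixed to the desk: 260 (x) x 220 (y) x 130 mm high. Origin: centre of its underside; its -x side faces roughly to the robot, z up. Its closed rear compartment (own x above 27 mm) hides the cover's stop; pots drop in the hollow front compartment (inside x -124 to 27, y -104 to 104, floor at z 6 mm).
- port (a point): Centre of the round port, 84 mm across, through the box's 8 mm thick top; the point lies on the upper face, 130 mm above the desk, at own x -40, y 0 of the box. Hidden under the cover at the start.
- pin (a point): The upright pin that the cover turns on, on the upper face of the box at own x 75, y 0 (115 mm behind the port's centre). The pin's head stands 14 mm above the face.
- cover (a joint): Angle of the cover on its pin, rad: 0 closed, positive counter-clockwise from above, travel 1.75. A hidden stop, left or right by chance, lets it turn one way only: the blocked way it gives about 0.1 rad, then stands hard; the free way it turns with even friction (0.3 N m, about 2 N at the knob) and stays where left. The port is clear from 1.0 rad.
- disc (a point): Centre of the cover's disc, on its upper face, 8 mm above the box's top, 115 mm from the pin. The cover is an aluminium plate 2 to 8 mm above the box's top: this disc, 110 mm across, joined to the pin by a neck 44 mm wide.
- knob (a point): Top centre of the cover's upright knob, a plain aluminium post 18 mm across and 36 mm high, 140 mm from the pin, on the disc's outer part (on the robot's side of the box when closed). Its top stands 44 mm above the box's top (174 mm above the desk), its foot on the plate at 138 mm.
- pot: The empty paint pot: white plastic, open top (no lid), 52 mm across, straight sides, 75 mm high, wall 3.5 mm, about 60 g, standing upright. Origin: centre of its underside. It stands among two lidded pots of the same size, in any of the three places.
- pot_centre (a point): Centre of the empty pot, 37.5 mm above its underside.
- jar_a: Full paint pot with its lid on, white, 52 mm across, 75 mm high; leave it. Origin: centre of underside.
- jar_b: Second full lidded pot, the same as the first; leave it.
- water_cup: Clear plastic water cup, 74 mm across, 90 mm high; leave it. Origin: centre of underside.
- pencil_tin: Blue pencil tin, 90 (x) x 210 (y) x 55 mm; leave it. Origin: centre of underside.
- marker: White and black marker pen lying along its x, 135 mm long, 17 mm thick; leave it. Origin: underside, near the middle.
- brush: Paint brush lying along its x, 190 mm long; leave it.

How it is judged:
On the way:
1. the cover is swung clear of the port (at least 1.0 rad), with the pot not yet in the box ((value of joint cover above 1 rad or value of joint cover below -1 rad) and horizontal distance between pot_centre and port above 0.09 m), for 0.2 s.
At the end, for the whole second after the job is handed in: The cover stands at least 1.0 rad from closed, and the empty pot lies at rest inside the front compartment of the box (its centre less than 85 mm above the desk) ((value of joint cover above 1 rad or value of joint cover below -1 rad) and z of pot_centre in the frame of box between 0 and 0.085 m and x of pot_centre in the frame of box between -0.125 and 0.03 m and y of pot_centre in the frame of box between -0.105 and 0.105 m and linear speed of pot below 0.03 m/s); the robot touches nothing.
It fails at once if a lidded pot is moved by more than 30 mm (distance of any of jar_a, jar_b from where it was at the start of the episode above 0.03 m).
It fails at once if the water cup or the pencil tin is moved by more than 30 mm (distance of any of water_cup, pencil_tin from where it was at the start of the episode above 0.03 m).
It fails at once if the marker or the brush is moved by more than 40 mm (distance of any of marker, brush from where it was at the start of the episode above 0.04 m).
It also fails if it takes over 64 s, if anything falls off the work surface, if the arm or the gripper's body presses on something with over 40 N, if the wrist force passes 120 N, or if a joint passes its speed limit or range.

ROBOT

A 6-joint arm with a two-finger parallel gripper is mounted at the origin on the work surface. World frame = base frame: x ahead of the robot, y to its left, z up, the work surface at z = 0. Lengths are in m, angles in rad, forces in N, time in s.
With the tool pointing down it reaches from about 0.35 to 0.775 m from the base axis. Payload 7.3 kg.
Tool frame: the origin (TCP) lies on the centre line of the jaws, within the pads' length; the fingertips stand 14 mm ahead of it and the grasp point (between the pads) lies 5 mm behind it; z points along the fingers, y is the direction in which the jaws open and shut (so a half turn about z gives the same grasp; the last joint's range is limited). The gripper opens to 92 mm and grips with 3 to 60 N. Pads are 19 mm wide; open, the fingers measure 130 mm over their backs; the gripper's body (75 mm by 190 mm) begins 47 mm behind the grasp point.
Start: joints at [0.979, 0.342, 1.524, -0, 1.275, -0.146], TCP at [0.226, 0.474, 0.241] pointing down, gripper open.
Joint ranges: [-2.53, 2.53], [-0.77, 2.02], [0.04, 2.7], [-1, 4.14], [0.28, 2.66], [-3.11, 3.11]. Speed limits (rad/s): [2.57, 2.57, 3.14, 3.14, 3.14, 3.14].

INTERFACE

Orientations are given as [roll, pitch, yaw] about the fixed x, y, z axes, in that order (R = Rz(yaw) Ry(pitch) Rx(roll)).
In Python, from cell import telemetry, cams, robot gives the robot as it stands.
- The arm moves only by the tool servo_tool, never from a script. Its argument "targets" is text: rows parted by semicolons, each of 4 numbers parted by spaces: the shift along the tool's x, y, z in mm, then the turn about the tool's z in rad. In form: x y z yaw; .... A call has 1 to 20 rows; each row shifts and turns the pose as measured when the row begins, along the tool's axes as they then stand; what a row does not reach is not made up. A row lasts 1/8 s, in which the tool goes at most 62.5 mm and 10.7 degrees, less where a joint would pass 70% of its speed; a pose out of reach is approached as far as the arm can. A call with a gripper value outside its range is refused whole. "hand" is the opening, from 0 (shut) to 1 (fully open), set as the call begins (left out, the last holds). The fingers move at their own pace and stop on an object; "squeeze" is the grip in N (left out, the last holds). Time passes only in rows, so rows that do not move let the fingers close. It gives the time, the measured TCP pose, the force and the opening at its end, in the units of the state.
- telemetry.observe(): the state, without advancing time (a new reading comes with each control period).
- cams.read_camera(name): name is "scene" or "top"; returns a dict with "color" (420x560x3 uint8, red, green, blue), "K" (3x3 intrinsics, pixels), "k1" (the pictures are not rectified: a ray, as slopes to the right and down, at radius r is drawn at 1 + k1 r^2 times it, then the intrinsics apply), "R" (3x3) and "t" (3): a world point X has camera coordinates R X + t. Camera axes: x right, y down, z forward; pixel columns grow to the right and rows downward; lengths in m; the calibration is good to about 2 mm. A picture is of the moment at which its call begins. There is no depth.
- robot.hand_in(): hands the job in, once; it reports no verdict.
Trained networks look in a picture, given as the dict that the camera call returned (one of the last four; its "shot" number tells which), for a name from the list of things; names that differ only in an ending like _2 or _b are one class to them, and where a whole thing is asked for, a point or a joint stands for the part that bears it (a point fixed in the world has none). Each returns a list of dicts, best first, with "score" (0 to 1); they miss things now and then, are a little off and sometimes report something else, mostly with a low value. They report only what shows in the picture. A call takes as long as a camera call.
- cams.cut_out(picture, query): "region" (420x560 bool, what is visible of it) and "extent" ([centre column, centre row, width, height] in pixels, round what is visible of it).
The state is a dict: "time": time; "qpos": joint angles; "qvel": joint speeds; "joint_efforts": joint torques, N m; "tool_pos": TCP position; "tool_rot": TCP orientation; "contact_force": force on the tool from outside, world axes, zero at the start; "torque": the same for the moment, N m; "opening": finger opening in m.
Only numpy, scipy, OpenCV 4.12 (cv2) and the standard library are available. Lean on these libraries where they do the work, as an engineer would, in place of code of your own. Each camera call takes 0.05 s, during which the arm holds its last target.

## Working session

There is one attempt and no reset: what is moved stays moved. The work goes in short steps, Python scripts to look and compute and a tool call to move; the robot and the scene stay as the last step left them, time stands still between calls to the robot, and variables do not carry over. Pictures are saved under pics/ and viewed, and the job is handed in when it is done.

Besides the shell and the picture viewer there is one more tool, called after "Call:" as a command line: name --argument value ..., lists and objects as JSON in quotes. servo_tool: Moves the arm, as the interface text tells. Its arguments: {"type":"object","properties":{"targets":{"type":"string"},"hand":{"type":"number"},"squeeze":{"type":"number"}},"required":["targets"]}

```bash
ls; mkdir -p pics
python3 - <<'E'
from cell import telemetry,cams,robot
import cv2
s=telemetry.observe();print(s)
for n in("scene","top"):
    p=cams.read_camera(n);cv2.imwrite(f"pics/{n}0.png",p["color"][:,:,::-1]);print(n,p["K"],p["k1"],p["R"],p["t"])
    for q in("box","cover","knob","pot","jar_a","water_cup","pencil_tin","marker","brush"):
        for d in cams.cut_out(p,q)[:4]:print(q,round(d["score"],2),d["extent"])
E
```

```text
pics
{'time': 0.0, 'qpos': array([ 9.79012206e-01,  3.42755496e-01,  1.52502167e+00,  1.26608387e-05,
        1.27536998e+00, -1.46007412e-01]), 'qvel': array([-0.00128526,  0.00099563, -0.00044881,  0.00084211,  0.00045208,
        0.00048304]), 'joint_efforts': array([-5.41553181e-04, -4.31243491e+01, -2.44224930e+01,  7.16901803e-02,
        5.59424073e-02, -1.41549922e-04]), 'tool_pos': array([0.226125  , 0.47338689, 0.2400263 ]), 'tool_rot': array([-3.14005647e+00, -2.38139008e-04,  2.69581207e+00]), 'contact_force': array([ 0.70356841, -0.63785436, -0.23221938]), 'torque': array([-0.05203773,  0.0131817 , -0.01205608]), 'opening': 0.09209908408223524}
scene [[453.26920542   0.         283.72303558]
 [  0.         453.26920542 203.7503684 ]
 [  0.           0.           1.        ]] 0.00792207943830769 [[ 0.78020969  0.62551066 -0.00304098]
 [ 0.3728318  -0.46893182 -0.80068683]
 [-0.50226416  0.62356986 -0.59907541]] [-0.40722366 -0.0869962   1.63656364]
box 0.75 [324.6, 215.8, 117.5, 103.1]
box 0.41 [125.9, 285.4, 52.5, 24.2]
cover 0.64 [194.9, 264.1, 24.7, 31.7]
knob 0.65 [32
[... 445 characters left out ...]
         1.        ]] -0.059421601837687014 [[-0.01437334 -0.99985589 -0.00903372]
 [-0.99120955  0.01543623 -0.1313977 ]
 [ 0.13151821  0.00706569 -0.99128857]] [0.02337123 0.51632733 1.06453398]
cover 0.62 [243.6, 186.2, 102.2, 115.6]
cover 0.6 [242.1, 182.9, 41.5, 71.9]
knob 0.75 [434.1, 282.1, 46.8, 16.4]
knob 0.64 [242.4, 183.6, 44.1, 66.5]
knob 0.54 [384.6, 239.6, 20.1, 22.2]
pot 0.6 [385.5, 237.9, 20.3, 20.0]
jar_a 0.82 [373.9, 206.3, 24.6, 19.4]
jar_a 0.67 [342.0, 235.0, 18.8, 19.8]
water_cup 0.83 [333.5, 140.6, 21.7, 29.7]
pencil_tin 0.92 [418.9, 142.3, 77.4, 47.8]
pencil_tin 0.46 [244.1, 184.3, 42.9, 71.6]
marker 0.85 [432.9, 279.1, 46.6, 19.1]
brush 0.74 [127.8, 197.4, 47.3, 50.6]
```

View pics/scene0.png

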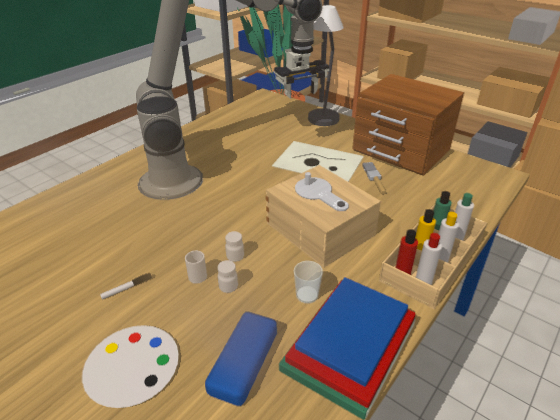

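View pics/top0.png

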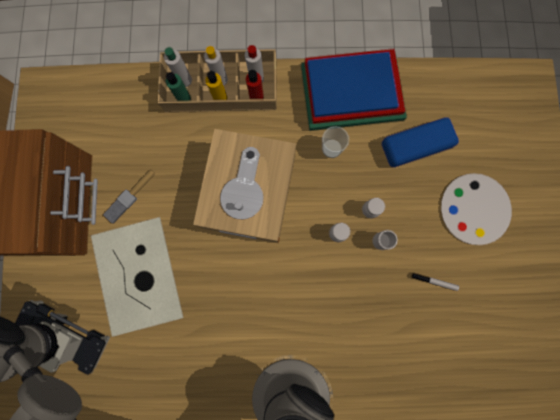

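```bash
cat > h.py <<'E'
import numpy as np,cv2
from cell import telemetry,cams,robot
def proj(p,X):
    c=p["R"]@np.asarray(X,float)+p["t"];a=c[:2]/c[2];a=a*(1+p["k1"]*(a@a));return p["K"][:2,:2]@a+p["K"][:2,2]
def ray(p,uv):
    a=np.linalg.inv(p["K"][:2,:2])@(np.asarray(uv,float)-p["K"][:2,2]);b=a.copy()
    for _ in range(20):b=a/(1+p["k1"]*(b@b))
    return -p["R"].T@p["t"],p["R"].T@np.array([b[0],b[1],1])
def atz(p,uv,z):
    o,d=ray(p,uv);return o+d*(z-o[2])/d[2]
def crop(p,x0,y0,x1,y1,s,name,pts=()):
    im=cv2.resize(p["color"][y0:y1,x0:x1,::-1],None,fx=s,fy=s,interpolation=cv2.INTER_CUBIC)
    for q in pts:cv2.circle(im,tuple(int((v+.5)*s) for v in (q[0]-x0,q[1]-y0)),2,(0,0,255),-1)
    cv2.imwrite("pics/"+name,im)
E
python3 - <<'E'
from h import *
p=cams.read_camera("top");q=cams.read_camera("scene")
crop(p,185,120,305,250,4.5,"tbox.png");crop(p,320,190,400,260,8,"tpots.png");crop(q,170,225,270,300,7,"spots.png");crop(q,260,160,390,270,6,"sbox.png")
E
```

```text
(no output)
```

View pics/tbox.png

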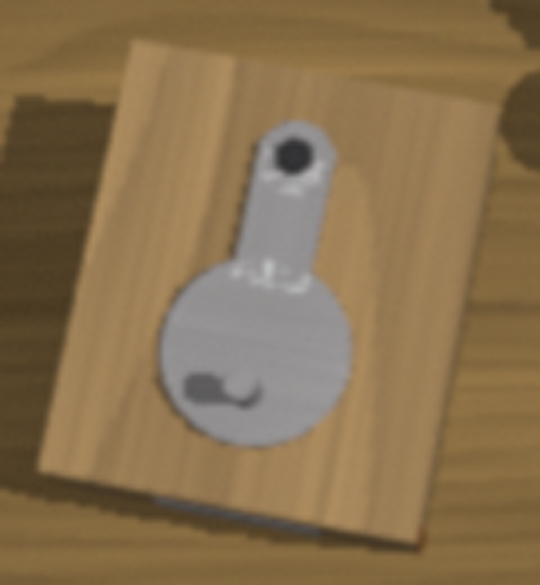

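View pics/tpots.png

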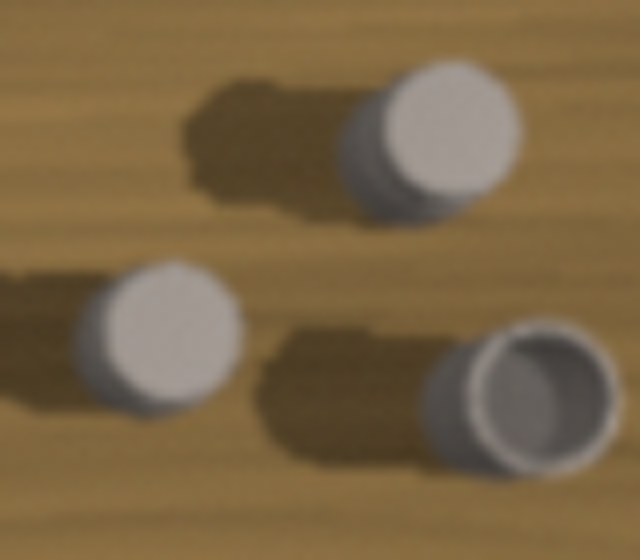

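View pics/spots.png

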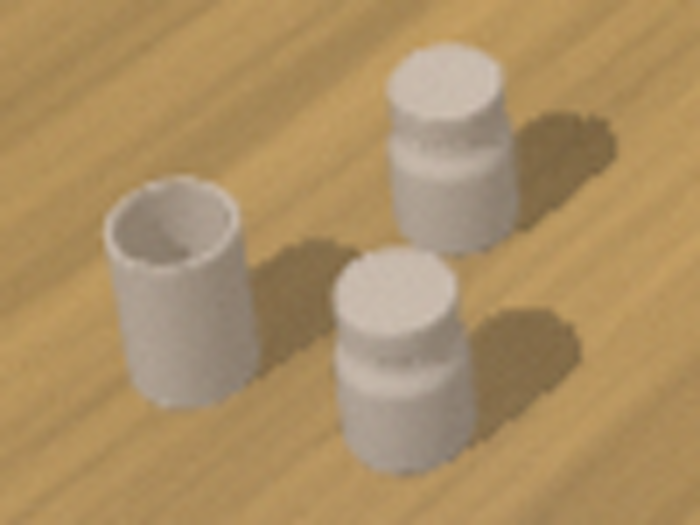

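View pics/sbox.png

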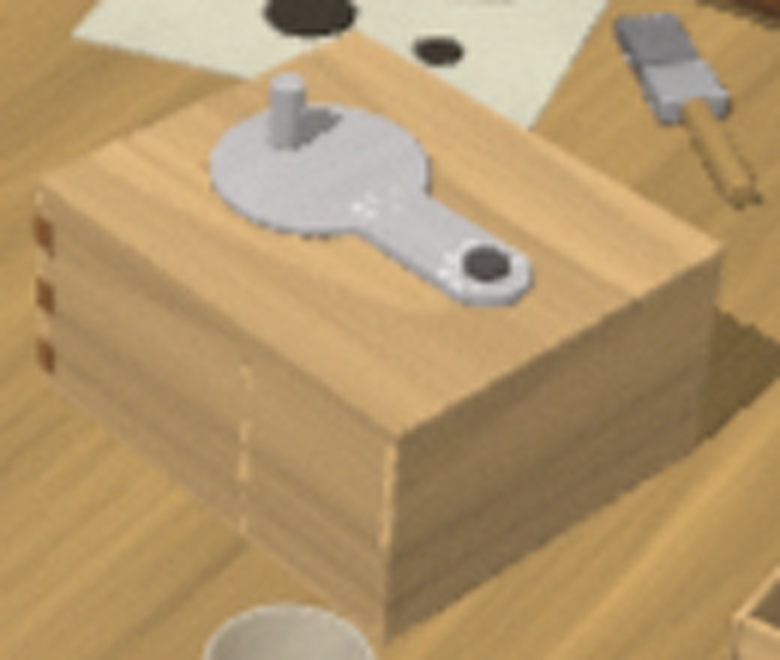

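Run:
```python
from h import *
np.set_printoptions(precision=4,suppress=True)
p=cams.read_camera("top");q=cams.read_camera("scene")
T=lambda x,y:((x)/4.5+185-.5,(y)/4.5+120-.5)
P=lambda x,y:(x/8+320-.5,y/8+190-.5)
S=lambda x,y:(x/7+170-.5,y/7+225-.5)
B=lambda x,y:(x/6+260-.5,y/6+160-.5)
c=[atz(p,T(*v),.13) for v in((133,42),(500,103),(418,542),(40,470))]
print("corners top",*c,[np.linalg.norm(c[i]-c[i-1]) for i in range(4)],np.mean(c,0))
c2=[atz(q,B(*v),.13) for v in((720,245),(397,435),(38,180),(355,32))]
print("corners scene",*c2,np.mean(c2,0),[np.linalg.norm(c2[i]-c2[i-1]) for i in range(4)])
d=atz(p,T(256,353),.138);pin=atz(p,T(294,155),.144);k=atz(p,T(243,381),.174)
d2=atz(q,B(320,170),.138);pin2=atz(q,B(486,263),.144);k2=atz(q,B(288,81),.174)
print("disc",d,d2,"pin",pin,pin2,"knob",k,k2)
for n,a,b in(("pot",(543,398),(173,224)),("j1",(453,130),(396,292)),("j2",(174,333),(446,82))):
    print(n,atz(p,P(*a),.075),atz(q,S(*b),.075))
for n in("water_cup","pencil_tin","marker"):
    print(n,[atz(p,x["extent"][:2],.05) for x in cams.cut_out(p,n)[:1]])
```

```text
corners top [0.7277 0.1926 0.13  ] [ 0.6863 -0.023   0.13  ] [0.4308 0.0282 0.13  ] [0.4748 0.2433 0.13  ] [np.float64(0.2578949374901226), np.float64(0.2195805160327685), np.float64(0.2605907171412294), np.float64(0.21961749928870838)] [0.5799 0.1103 0.13  ]
corners scene [0.7254 0.1903 0.13  ] [ 0.6837 -0.0235  0.13  ] [0.432  0.0271 0.13  ] [0.4755 0.2396 0.13  ] [0.5791 0.1084 0.13  ] [np.float64(0.2546242878836451), np.float64(0.21782769602981242), np.float64(0.2566799824894485), np.float64(0.21690764794116393)]
disc [0.5391 0.1188 0.138 ] [0.5437 0.1123 0.138 ] pin [0.653  0.0963 0.144 ] [0.6544 0.0914 0.144 ] knob [0.5176 0.1219 0.174 ] [0.5153 0.1223 0.174 ]
pot [ 0.4312 -0.2662  0.075 ] [ 0.4326 -0.269   0.075 ]
j1 [ 0.5225 -0.24    0.075 ] [ 0.5246 -0.2423  0.075 ]
j2 [ 0.4551 -0.1427  0.075 ] [ 0.4566 -0.1448  0.075 ]
water_cup [array([ 0.7085, -0.1314,  0.05  ])]
pencil_tin [array([ 0.7058, -0.3811,  0.05  ])]
marker [array([ 0.3111, -0.3944,  0.05  ])]
```

Call:
servo_tool --targets "-41 -19 0 0;-41 -19 0 0;-41 -19 0 0;-41 -19 0 0;-41 -19 0 0;-41 -19 0 0;-41 -19 0 0;-41 -19 0 0;-41 -19 0 0;-41 -19 0 0;0 0 0 -0.125;0 0 0 -0.125;0 0 0 0" --hand 1

```text
time: 2.98
tool_pos: [0.5248, 0.1143, 0.2408]
tool_rot: [3.139, 0.003, 2.952]
contact_force: [0.6, -0.5, -0.3]
opening: 0.0918
```

```bash
cat >> h.py <<'E'
np.set_printoptions(precision=4,suppress=True)
from scipy.spatial.transform import Rotation as Ro
def go(X,yaw=None,s=None):
    s=s or telemetry.observe();R=Ro.from_euler("xyz",s["tool_rot"]).as_matrix()
    d=R.T@(np.array(X)-s["tool_pos"])*1000
    w=None if yaw is None else -((yaw-s["tool_rot"][2]+np.pi)%(2*np.pi)-np.pi)
    print("t",round(s["time"],2),"pos",s["tool_pos"],"rot",s["tool_rot"],"F",s["contact_force"],"q6",s["qpos"][5],"\n-> rows total",d,w)
E
python3 -c "
from h import *
go([.5158,.1223,.162],2.945)"
```

```text
t 2.98 pos [0.5248 0.1143 0.2408] rot [3.139  0.0026 2.9524] F [ 0.5941 -0.4536 -0.2769] q6 -1.3115373876788083 
-> rows total [10.5523  5.9956 78.7575] 0.0073641467351373
```

Call:
servo_tool --targets "5 3 0 0.007;5 3 20 0;0 0 30 0;0 0 28 0;0 0 0 0"

```text
time: 3.6
tool_pos: [0.515, 0.1248, 0.1621]
tool_rot: [3.138, 0.004, 2.936]
contact_force: [0.3, -0.4, 0.3]
opening: 0.0918
```

```bash
python3 -c "
from h import *
go([.5158,.1223,.162],2.945)
p=cams.read_camera('top');q=cams.read_camera('scene')
crop(p,185,120,305,250,4.5,'t1.png');crop(q,260,130,390,240,6,'s1.png')"
```

```text
t 3.6 pos [0.515  0.1248 0.1621] rot [3.1378 0.0044 2.936 ] F [ 0.3303 -0.3607  0.2804] q6 -1.274801168276461 
-> rows total [-1.3252 -2.2689  0.0887] -0.009003499026266848
```

View pics/s1.png

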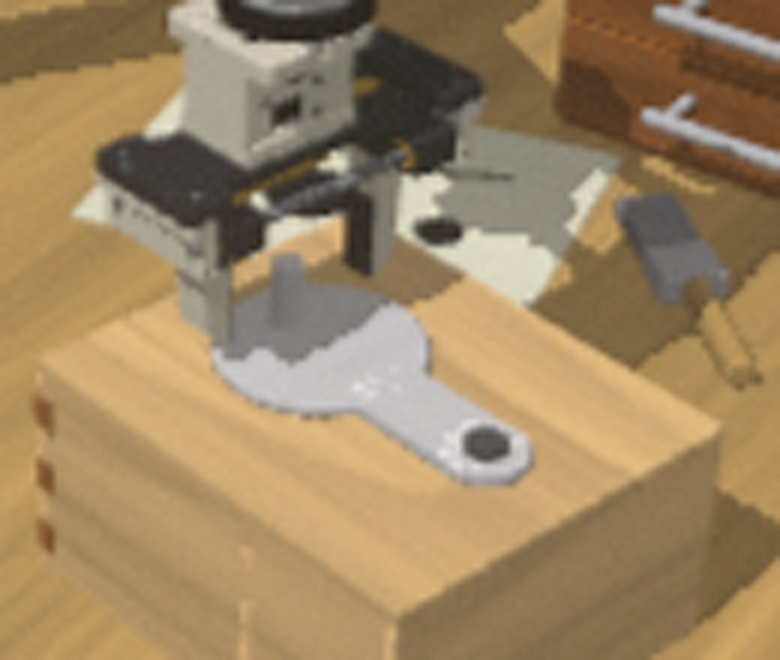

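Call:
servo_tool --targets "0 -2 0 0;0 0 0 0;0 0 0 0;0 0 0 0;0 4 0 0;0 4 0 0;0 4 0 0;0 4 0 0;0 4 0 0;0 0 0 0" --hand 0.3 --squeeze 25

```text
time: 4.95
tool_pos: [0.5219, 0.1435, 0.1678]
tool_rot: [3.136, 0.014, 2.936]
contact_force: [-0.3, -1.6, 0.0]
opening: 0.0276
```

Call:
servo_tool --targets "0 3 2 0;0 3 2 0;0 3 2 0;0 0 0 0"

```text
time: 5.45
tool_pos: [0.5244, 0.1527, 0.1617]
tool_rot: [3.136, 0.015, 2.936]
contact_force: [-0.4, -0.7, 1.4]
opening: 0.0276
```

```bash
python3 -c "
from h import *
go([.5158,.1223,.162],2.945)
p=cams.read_camera('top');q=cams.read_camera('scene')
crop(p,185,120,305,250,4.5,'t2.png');crop(q,260,130,390,240,6,'s2.png')"
```

```text
t 5.45 pos [0.5244 0.1527 0.1617] rot [3.1359 0.0152 2.9357] F [-0.4412 -0.7397  1.4396] q6 -1.2220229447545299 
-> rows total [  2.1854 -31.4985  -0.5414] -0.009339624714076677
```

View pics/s2.png

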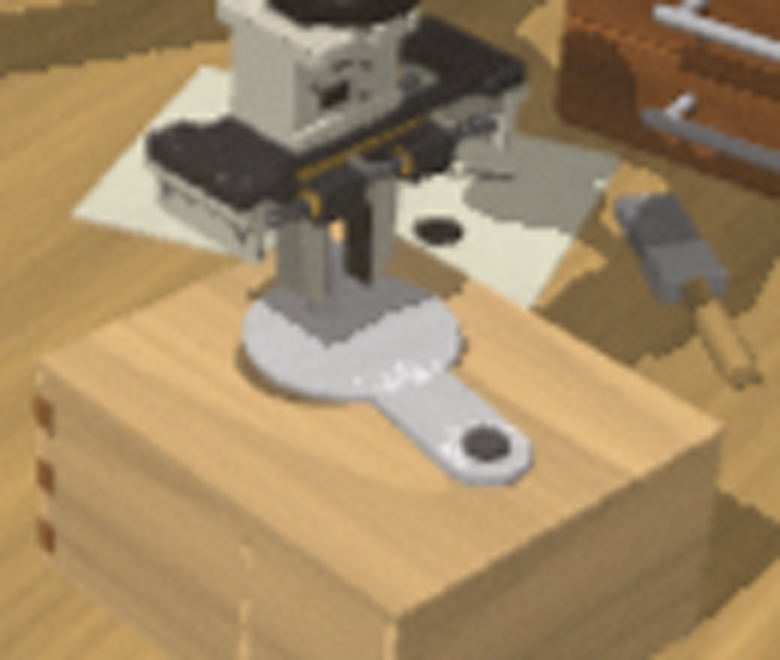

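View pics/t2.png

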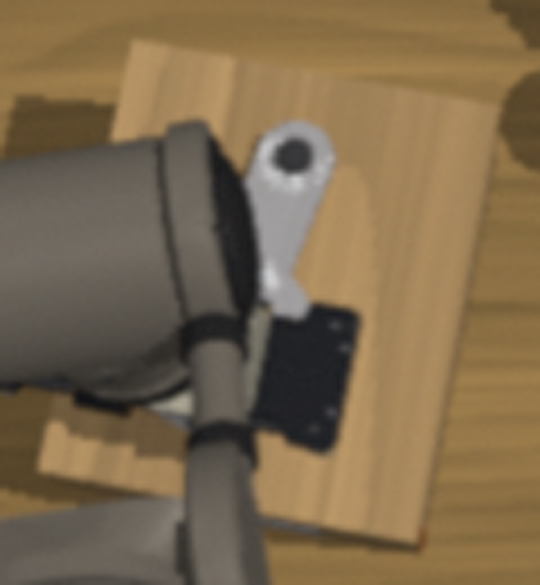

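Call:
servo_tool --targets "0 6 0 0.15;0 10 0 0.13;0 11 0 0.08;0 11 0 0.08;0 11 0 0.08;0 0 0 0"

```text
time: 6.3
tool_pos: [0.5473, 0.1949, 0.1613]
tool_rot: [3.132, 0.01, 2.399]
contact_force: [-0.6, -0.5, -0.4]
opening: 0.0278
```

```bash
cat >> h.py <<'E'
def arc(phis):
    s=telemetry.observe();pin=np.array([.6532,.0955])
    v=s["tool_pos"][:2]-pin;a=np.arctan2(v[1],v[0]);print("tcp phi",2.945-a,"r",np.linalg.norm(v),"yaw err",s["tool_rot"][2]-a)
    for f in phis:
        b=2.945-f;go([*(pin+.14*np.array([np.cos(b),np.sin(b)])),.160],b)
E
python3 -c "
from h import *
arc([.9])"
```

```text
tcp phi 0.5571463518866557 r 0.14527946012580756 yaw err 0.010731850263370202
t 6.3 pos [0.5473 0.1949 0.1613] rot [3.1318 0.0102 2.3986] F [-0.5888 -0.5265 -0.3893] q6 -0.6148890248692168 
-> rows total [-13.9177  46.9013   1.9191] 0.3535854983767144
```

Call:
servo_tool --targets "-2 11 0 0.08;-2 11 0 0.08;-2 11 0 0.08;-1 11 0 0.08;-1 11 0 0.08;-1 11 0 0.08;-1 11 0 0.08;0 0 0 0"

```text
time: 7.3
tool_pos: [0.6094, 0.2297, 0.1595]
tool_rot: [-3.138, -0.003, 1.836]
contact_force: [-0.2, -0.8, -0.1]
opening: 0.0278
```

```bash
python3 -c "
from h import *
arc([1.5])"
```

```text
tcp phi 1.058482713242067 r 0.1411585867041035 yaw err -0.050042834356644805
t 7.3 pos [0.6094 0.2297 0.1595] rot [-3.1377 -0.0031  1.8365] F [-0.1703 -0.8222 -0.0933] q6 -0.025210534292721944 
-> rows total [-11.5715  60.4756  -0.7997] 0.3914744524012881
```

Call:
servo_tool --targets "-1 11 0 0.06;-1 11 0 0.06;-1 11 0 0.08;-1 11 0 0.08;-1 11 0 0.08;-1 8 0 0.08;0 0 0 0;0 0 0 0"

```text
time: 8.3
tool_pos: [0.6658, 0.232, 0.1578]
tool_rot: [-3.124, -0.003, 1.408]
contact_force: [0.1, 0.2, 0.4]
opening: 0.0274
```

```bash
python3 -c "
from h import *
arc([1.5])
p=cams.read_camera('top');q=cams.read_camera('scene')
crop(p,185,120,305,250,4.5,'t3.png');crop(q,260,130,390,240,6,'s3.png')"
```

```text
tcp phi 1.4665014867682689 r 0.1370662895442962 yaw err -0.0700261674950291
t 8.3 pos [0.6658 0.232  0.1578] rot [-3.1241 -0.0029  1.4085] F [0.0516 0.1849 0.3824] q6 0.3828818795630631 
-> rows total [ 3.1826  4.4393 -2.227 ] -0.03652765426329818
```

View pics/s3.png

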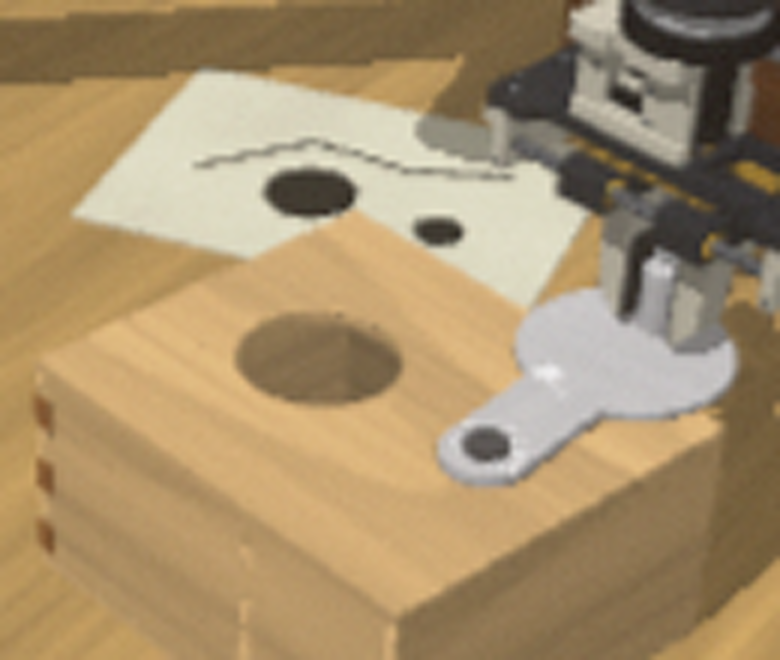

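Call:
servo_tool --targets "0 0 0 0;0 0 0 0;0 0 -15 0;0 0 -25 0;0 0 -35 0;0 0 -35 0.15;0 0 0 0.16;0 0 0 0.16;0 0 0 0.16;0 0 0 0.16;0 0 0 0.16;0 0 0 0.16;0 0 0 0" --hand 0.6

```text
time: 10.02
tool_pos: [0.6685, 0.2316, 0.2862]
tool_rot: [-3.132, -0.001, 0.267]
contact_force: [-0.2, -0.1, 0.1]
opening: 0.0549
```

```bash
python3 -c "
from h import *
go([.432,-.2675,.25],.28)
q=cams.read_camera('scene')
B=lambda x,y:(x/6+260-.5,y/6+130-.5)
print(atz(q,B(319,360),.13))
crop(q,260,130,390,240,6,'s4.png')"
```

```text
t 10.03 pos [0.6685 0.2316 0.2862] rot [-3.1325 -0.0006  0.2666] F [-0.1869 -0.118   0.1164] q6 1.5261737489700948 
-> rows total [-359.6636  419.5042   32.2086] -0.013443630207761625
[0.5419 0.1144 0.13  ]
```

View pics/s4.png

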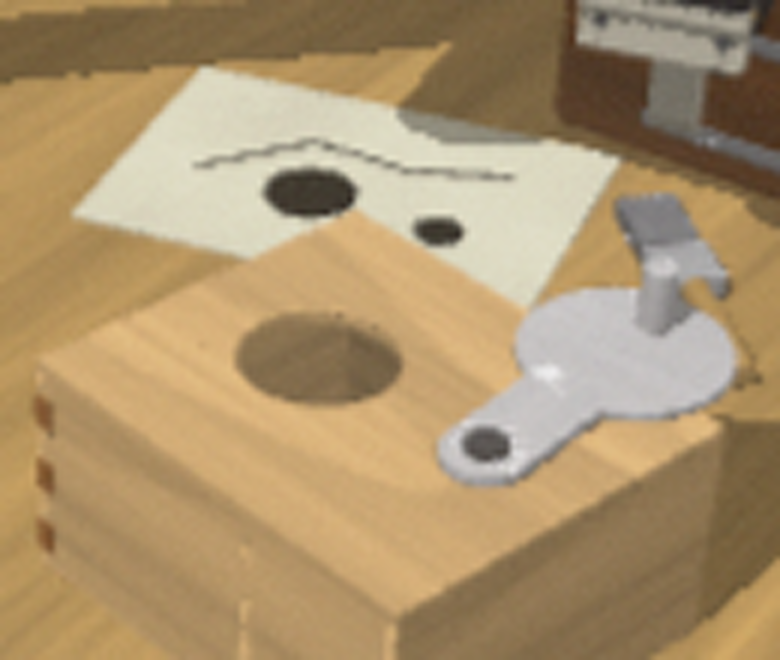

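Call:
servo_tool --targets "-33 38 0 0;-33 38 0 0;-33 38 0 0;-33 38 0 0;-33 38 0 0;-33 38 0 0;-33 38 0 0;-33 38 0 0;-33 38 0 0;-33 38 0 0;-30 38 0 0;0 0 0 0;0 0 0 0" --hand 1

```text
time: 11.7
tool_pos: [0.4355, -0.286, 0.2874]
tool_rot: [-3.14, -0.01, 0.315]
contact_force: [-0.1, 0.3, 0.2]
opening: 0.0915
```

```bash
python3 -c "
from h import *
go([.432,-.2675,.065],.28)"
```

```text
t 11.7 pos [ 0.4355 -0.286   0.2874] rot [-3.14   -0.0098  0.3154] F [-0.0712  0.3461  0.1939] q6 0.5199645783884067 
-> rows total [  0.2384 -18.2703 222.4284] 0.035386929810640844
```

Call:
servo_tool --targets "0 -9 30 0.035;0 -9 40 0;0 0 40 0;0 0 20 0;0 0 0 0"

```text
time: 12.32
tool_pos: [0.4351, -0.2618, 0.1564]
tool_rot: [3.14, -0.013, 0.295]
contact_force: [0.0, 1.0, -0.3]
opening: 0.0917
```

```bash
python3 -c "
from h import *
go([.432,-.2675,.055],.28)
p=cams.read_camera('top');q=cams.read_camera('scene')
crop(p,320,170,420,270,5.5,'t5.png');crop(q,150,190,280,300,6,'s5.png')"
```

```text
t 12.32 pos [ 0.4351 -0.2618  0.1564] rot [ 3.1404 -0.0133  0.295 ] F [ 0.0306  1.0207 -0.3329] q6 0.570628065733038 
-> rows total [ -5.9831   4.4361 101.2849] 0.014963996991933737
```

View pics/s5.png

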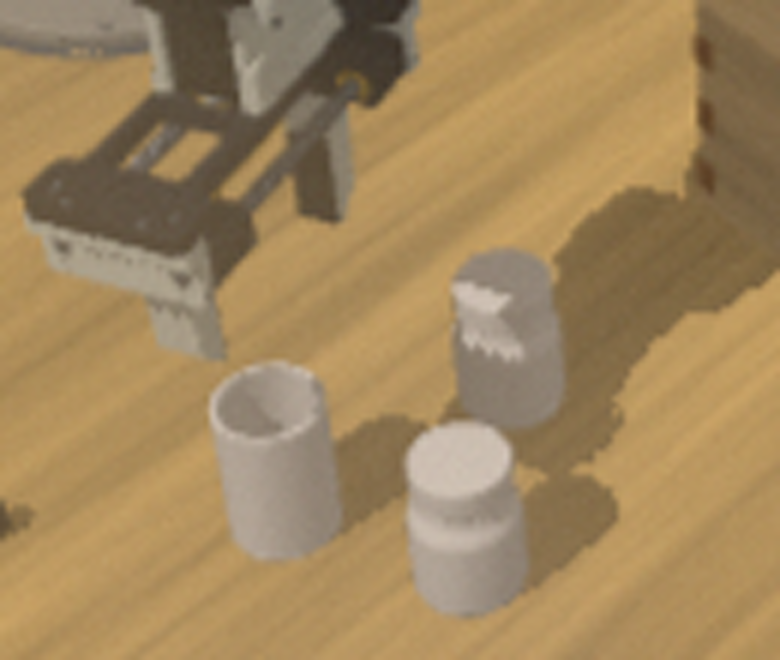

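Call:
servo_tool --targets "-5 4 20 0;0 0 20 0;0 0 0 0"

```text
time: 12.8
tool_pos: [0.4358, -0.2692, 0.1219]
tool_rot: [3.13, -0.02, 0.297]
contact_force: [0.5, 0.3, -0.3]
opening: 0.0917
```

```bash
python3 -c "
from h import *
go([.432,-.2675,.055],.28)"
```

```text
t 12.8 pos [ 0.4358 -0.2692  0.1219] rot [ 3.1297 -0.0203  0.2973] F [ 0.4516  0.2925 -0.2519] q6 0.556328808383996 
-> rows total [-4.491  -3.5438 66.744 ] 0.017309804954300567
```

Call:
servo_tool --targets "-4 -3 12 0;0 0 15 0;0 0 20 0;0 0 18 0;0 0 0 0"

```text
time: 13.42
tool_pos: [0.4339, -0.2687, 0.056]
tool_rot: [3.125, -0.023, 0.298]
contact_force: [-0.2, 0.2, -0.4]
opening: 0.0918
```

```bash
python3 -c "
from h import *
go([.432,-.2675,.055],.28)
p=cams.read_camera('top');q=cams.read_camera('scene')
crop(q,150,190,280,300,6,'s6.png')"
```

```text
t 13.43 pos [ 0.4339 -0.2687  0.056 ] rot [ 3.1251 -0.0232  0.2983] F [-0.2294  0.1713 -0.4015] q6 0.5504185759872466 
-> rows total [-1.4845 -1.7171  0.9837] 0.018290490814933058
```

View pics/s6.png

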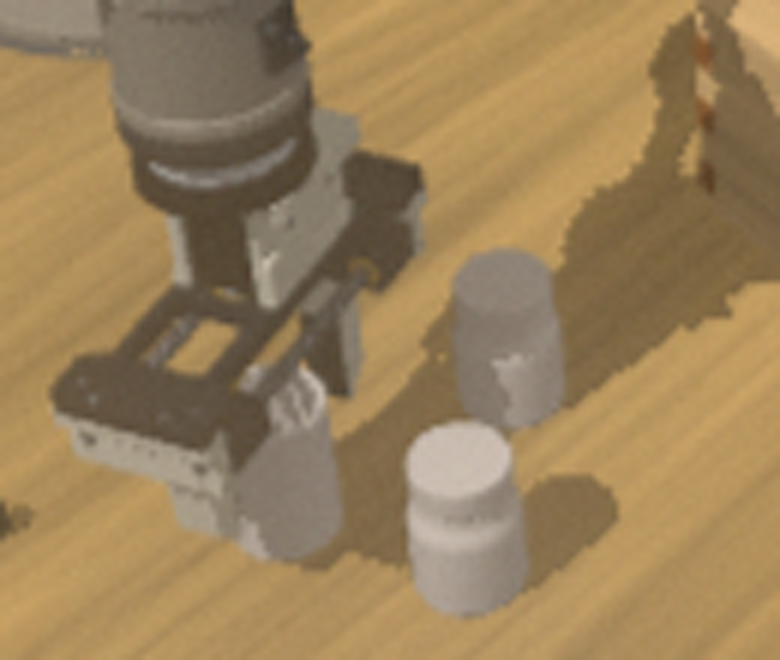

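Straddles the pot. Close with a moderate grip.

Call:
servo_tool --targets "0 0 0 0;0 0 0 0;0 0 0 0;0 0 0 0;0 0 0 0;0 0 0 0;0 0 0 0;0 0 -15 0;0 0 -25 0;0 0 0 0" --hand 0 --squeeze 12

```text
time: 14.78
tool_pos: [0.4343, -0.2696, 0.1017]
tool_rot: [3.119, -0.027, 0.298]
contact_force: [-0.3, 0.4, -0.7]
opening: 0.0523
```

```bash
python3 -c "
from h import *
go([.541,.116,.25],.28)
q=cams.read_camera('scene')
crop(q,150,190,280,300,6,'s7.png')"
```

```text
t 14.78 pos [ 0.4343 -0.2696  0.1017] rot [ 3.1194 -0.0268  0.2984] F [-0.2959  0.3955 -0.7417] q6 0.5516195591925912 
-> rows total [ 219.2262 -333.9508 -149.8877] 0.018446645067416334
```

View pics/s7.png

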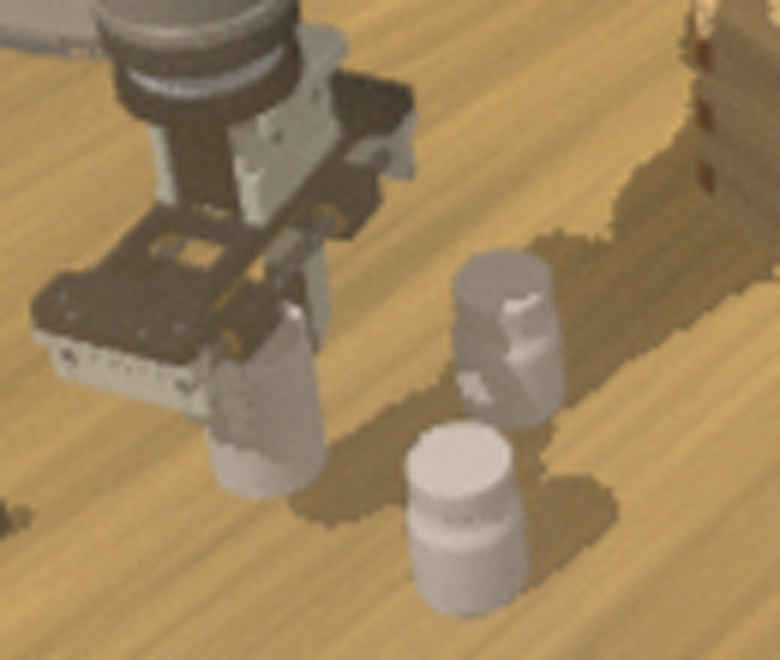

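Call:
servo_tool --targets "0 0 -30 0;0 0 -40 0;0 0 -40 0;0 0 -40 0;22 -33 -5 0;22 -33 0 0;22 -33 0 0;22 -33 0 0;22 -33 0 0;22 -33 0 0;22 -33 0 0;22 -33 0 0;22 -33 0 0;0 0 0 0;0 0 0 0"

```text
time: 16.7
tool_pos: [0.5304, 0.086, 0.2474]
tool_rot: [3.133, -0.01, 0.296]
contact_force: [0.5, -0.2, -1.4]
opening: 0.0522
```

```bash
python3 -c "
from h import *
go([.541,.116,.152],.28)"
```

```text
t 16.7 pos [0.5304 0.086  0.2474] rot [ 3.1334 -0.0098  0.2956] F [ 0.4749 -0.237  -1.4057] q6 1.2976972720975135 
-> rows total [ 17.9944 -26.4247  95.3758] 0.015646247039968753
```

Call:
servo_tool --targets "8 -11 0 0;8 -11 0 0;1 -2 0 0;0 0 0 0"

```text
time: 17.2
tool_pos: [0.5401, 0.1138, 0.247]
tool_rot: [3.133, -0.009, 0.293]
contact_force: [0.2, -0.0, -0.8]
opening: 0.0526
```

```bash
python3 -c "
from h import *
go([.541,.116,.152],.28)
q=cams.read_camera('scene');p=cams.read_camera('top')
crop(q,260,100,390,230,4.5,'s8.png')
crop(p,185,120,305,250,4.5,'t8.png')"
```

```text
t 17.2 pos [0.5401 0.1138 0.247 ] rot [ 3.1334 -0.0091  0.2926] F [ 0.2191 -0.035  -0.7926] q6 1.3519952019152046 
-> rows total [ 0.5858 -2.6406 95.0282] 0.012621575721035505
```

View pics/s8.png

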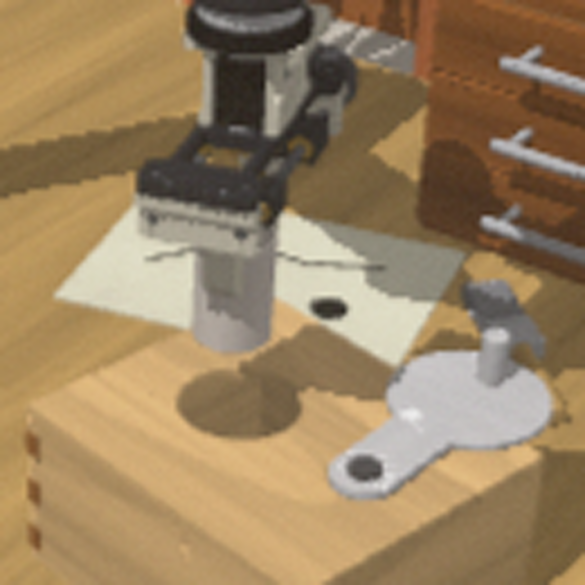

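Call:
servo_tool --targets "0 -2 15 0;0 0 20 0;0 0 10 0;0 0 0 0"

```text
time: 17.8
tool_pos: [0.5393, 0.1147, 0.1987]
tool_rot: [3.134, -0.008, 0.291]
contact_force: [0.3, 0.6, -1.2]
opening: 0.0531
```

```bash
python3 -c "
from h import *
go([.541,.116,.152],.28)
q=cams.read_camera('scene')
crop(q,260,100,390,230,4.5,'s9.png')"
```

```text
t 17.8 pos [0.5393 0.1147 0.1987] rot [ 3.1335 -0.0078  0.2913] F [ 0.2968  0.5768 -1.1516] q6 1.3560520454587215 
-> rows total [ 1.677  -1.1002 46.7483] 0.011289906274702943
```

View pics/s9.png

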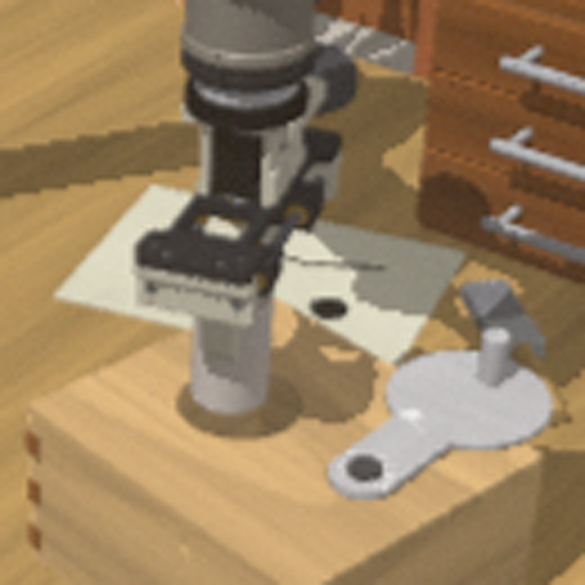

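Call:
servo_tool --targets "1 -1 12 0;0 0 12 0;0 0 12 0;0 0 6 0;0 0 0 0;0 0 0 0"

```text
time: 18.6
tool_pos: [0.5413, 0.1159, 0.155]
tool_rot: [3.133, -0.01, 0.291]
contact_force: [0.4, 0.2, -1.1]
opening: 0.0527
```

No contact; the pot is about 30 mm into the port. Release it.

Call:
servo_tool --targets "0 0 0 0;0 0 0 0;0 0 0 0;0 0 0 0;0 0 0 0;0 0 -15 0;0 0 -30 0;0 0 -40 0;0 0 -40 0;0 0 0 0;0 0 0 0" --hand 1

```text
time: 19.98
tool_pos: [0.5399, 0.1166, 0.2895]
tool_rot: [3.132, -0.016, 0.291]
contact_force: [0.5, 0.1, -0.9]
opening: 0.0918
```

```bash
python3 -c "
from h import *
go([.541,.116,.152],.28)
q=cams.read_camera('scene');p=cams.read_camera('top')
crop(q,260,100,390,230,4.5,'s10.png')
cv2.imwrite('pics/top10.png',p['color'][:,:,::-1])
print([ (round(d['score'],2),d['extent']) for d in cams.cut_out(q,'pot')])"
```

```text
t 19.98 pos [0.5399 0.1166 0.2895] rot [ 3.1319 -0.0156  0.2913] F [ 0.5293  0.1265 -0.8863] q6 1.3580095573870474 
-> rows total [ -1.3217  -0.428  137.5267] 0.011311054978169643
[(0.34, [358.1, 191.6, 44.5, 39.1]), (0.28, [326.7, 215.6, 121.4, 100.5])]
```

View pics/s10.png

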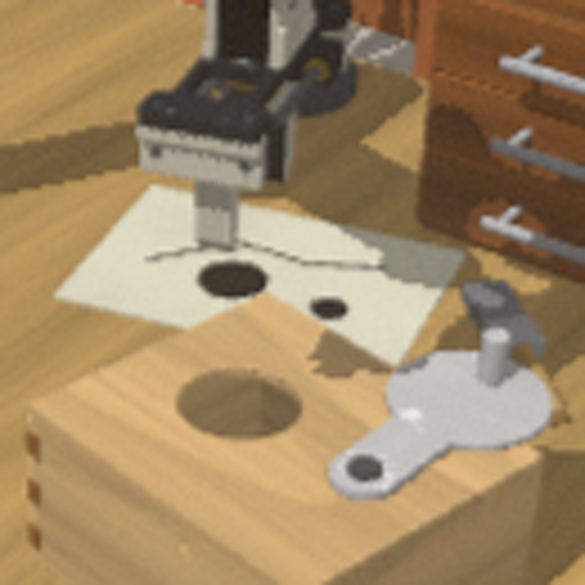

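View pics/top10.png

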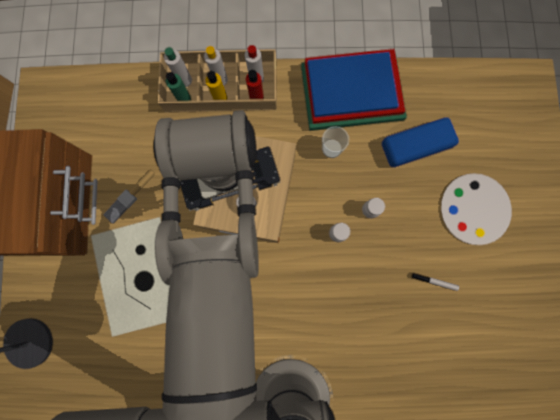

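Call:
servo_tool --targets "-33 42 0 0;-33 42 0 0;-33 42 0 0;-33 42 0 0;-33 42 0 0;0 0 0 0;0 0 0 0"

```text
time: 21.0
tool_pos: [0.4376, -0.1378, 0.2817]
tool_rot: [3.139, -0.004, 0.292]
contact_force: [-0.7, 0.8, -0.3]
opening: 0.092
```

```bash
python3 -c "
from h import *
go([.541,.116,.152],.28)
p=cams.read_camera('top')
crop(p,185,120,305,250,4.5,'t11.png')
s=cams.read_camera('scene');cv2.imwrite('pics/s11.png',s['color'][:,:,::-1])
for n in('pot','jar_a','water_cup','pencil_tin','marker','brush'):
  print(n,[(round(d['score'],2),d['extent']) for d in cams.cut_out(p,n)[:3]])"
```

```text
t 21.0 pos [ 0.4376 -0.1378  0.2817] rot [ 3.1391 -0.004   0.2925] F [-0.7156  0.8307 -0.254 ] q6 0.8051327301844766 
-> rows total [ 171.6435 -213.4904  129.8684] 0.012467994634635104
pot [(0.75, [247.9, 202.6, 18.7, 22.1]), (0.3, [241.6, 185.9, 110.8, 109.5])]
jar_a []
water_cup [(0.76, [334.7, 141.9, 26.2, 27.5]), (0.47, [223.9, 154.1, 71.0, 36.1]), (0.45, [239.3, 184.9, 110.2, 115.1])]
pencil_tin [(0.63, [421.6, 142.2, 79.1, 47.7])]
marker [(0.63, [433.6, 280.4, 42.8, 13.5]), (0.6, [248.8, 202.6, 20.3, 23.8])]
brush [(0.64, [130.1, 199.5, 51.3, 54.6])]
```

View pics/t11.png

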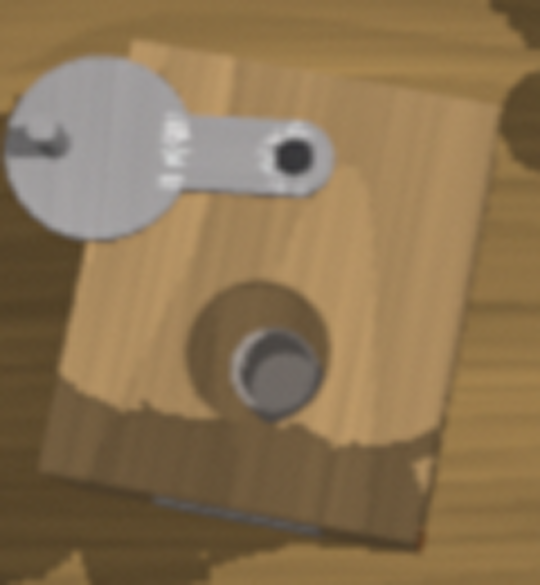

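View pics/s11.png

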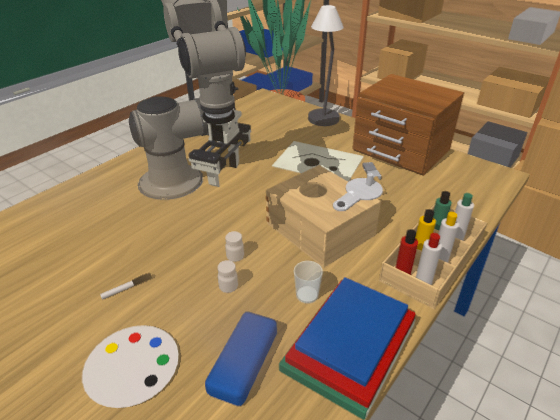

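```bash
python3 -c "
from h import *
print(robot.hand_in())"
```

```text
the job is handed in; nothing more can be done
None
```

The empty pot is in the box's front compartment and the cover is aside; I handed the job in at about 21 s, under the 64 s limit. Hand-in gives no verdict, so this rests on my own checks.

**What I did:**
- **Cover:** I caged the knob loosely between the fingers and felt toward the box's +y side. It gave evenly at about 1–2 N, well past the 0.1 rad of a blocked side. I swung it clockwise to about 1.45 rad, judged from the tool position, and left it there.
- **Pot:** I picked up the lidless pot by its upper sides and lowered it about 30 mm into the port without contact. Then I released it and moved the arm away.

**Last checks:**
- **Pot and cover:** The top picture shows the pot standing upright inside the box and the port fully clear of the cover.
- **Other things:** In the scene picture the two lidded pots, the cup, the tin and the marker are where they began. The brush lies where it did in the top picture.
- **Gripper:** It is open, about 0.28 m above the desk, with under 1.2 N of residual force.
- **Missed detection:** In the last top picture the network did not find the lidded pots. I think the arm was hiding them, so I checked them only by eye in the scene picture.

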